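# Turn the covered coaster mould over in its tilted tray

### The arm

A 6-joint arm with a two-finger parallel gripper is mounted at the origin on the work surface. World frame = base frame: x ahead of the robot, y to its left, z up, the work surface at z = 0. Lengths are in mm, angles in rad, forces in N, time in s.
With the tool pointing down it reaches from about 250 to 800 mm from the base axis. Payload 3.9 kg.
Tool frame: the origin (TCP) lies between the finger pads; the fingertips stand 11 mm ahead of it and the grasp point (between the pads) lies 8 mm behind it; z points along the fingers, y is the direction in which the jaws open and shut (so a half turn about z gives the same grasp; the last joint's range is limited). The gripper opens to 85 mm and grips with 20 to 120 N. Pads are 22 mm wide; open, the fingers measure 114 mm over their backs; the gripper's body (76 mm by 85 mm) begins 54 mm behind the grasp point. The pads swing forward as they close: fully open they stand 13 mm farther back than shut.
Start: joints at [1.129, 0.26, -0.138, 1.173, 0, 1.571], TCP at [224.467, 474.584, 242.304] pointing down, gripper open.
Joint ranges: [-2.78, 2.78], [-0.83, 1.72], [-1.28, 1.37], [-1.9, 2.12], [-1.57, 1.48], [-3.14, 3.14]. Speed limits (rad/s): [2.57, 2.57, 3.14, 3.14, 3.14, 3.14].

### API

Orientations are given as a rotation vector (axis times angle).
In Python, from bench import status, imaging, bot gives the robot as it stands.
- The arm moves only by the shell command python3 -m pendant 'ROWS' [FORCE]. ROWS is JSON, a list of rows, each an object with "dp": the shift along the world's x, y, z in m, a list of three; "rotation": the turn, a rotation vector about the world's x, y, z in rad, a list of three; "gripper": the gripper command: -1 is shut, 1 is fully open, values between are in proportion. In form: [{"dp": [tx, ty, tz], "rotation": [ax, ay, az], "gripper": gripper}, ...]. A call has 1 to 10 rows; each row is the pose to reach, as a shift and turn from the pose commanded when the call began; what a row does not reach only later rows make up. A row lasts 1/10 s, in which the tool goes at most 50 mm and 8.59 degrees, less where a joint would pass 70% of its speed; a pose out of reach is approached as far as the arm can. A call with a gripper value outside its range is refused whole. The fingers move at their own pace and stop on an object; FORCE is the grip in N (left out, the last holds). Time passes only in rows, so rows that repeat a pose let the fingers close. It gives the time, the measured TCP pose, the force and the opening at its end, in the units of the state.
- status.sense(): the state, without advancing time (a new reading comes with each control period).
- imaging.get_image(name): name is "scene" or "side" or "wrist"; returns the picture (400x640x3 uint8, blue, green, red); there is no depth.
- imaging.get_calibration(name): a dict with "mtx" (3x3 intrinsics, pixels), "R" (3x3) and "t" (3): a world point X has camera coordinates R X + t. Camera axes: x right, y down, z forward; pixel columns grow to the right and rows downward; lengths in mm; the calibration is good to about 2 mm. A picture is of the moment at which its call begins: read the wrist's pose just before it. get_calibration takes no time and is no camera call; for the wrist camera it gives the pose at the moment of the call.
- bot.finish_job(): hands the job in, once; it reports no verdict.
The state is a dict: "time_s": time; "q": joint angles; "qvel": joint speeds; "effort": joint torques, N m; "position": TCP position; "eef_rot": TCP orientation; "ft_force": force on the tool from outside, world axes, zero at the start; "moment": the same for the moment, N m; "gripper_width": finger opening in mm.
Only numpy, scipy, OpenCV 4.12 (cv2) and the standard library are available. Lean on these libraries where they do the work, as an engineer would, in place of code of your own. Each camera call takes 0.05 s, during which the arm holds its last target. There are 200 camera calls.

### The job

The grey coaster mould leans in the tilted clear tray with its wooden board lying on top of it. Take mould and board out together as one stack, turn the stack over so that the mould is on top and the board underneath, and put it back in the tray, lying flat against the sloping panel and standing on the ledge as before. Keep the two together the whole time and let go at the end.

Things in the scene. Friction and masses are not known exactly. Their poses are not given: they have to be found in the camera images.
- seat (a point): Middle of the inside corner of the tray where its sloping panel meets the ledge, 45 mm above the bench. Own axes: z square out of the panel's upper face (45 degrees up, away from the robot), x down the slope (45 degrees down, away from the robot), y along the ledge. The panel reaches only 69 mm up the slope (x 0 to -69 mm); the ledge stands 45 mm out along z.
- tray: The fixed tilted tray, clear acrylic on a grey metal foot plate 130 x 150 x 12 mm; origin under the plate's centre, x level, straight under the slope and away from the robot, z up. Panel 6 mm thick; side cheeks 20 mm high stand 130 mm apart. The space under the part of the stack that overhangs the panel's upper end is free.
- mould_center (a point): Centre of the grey plastic mould, 130 x 90 x 16 mm, a shallow open tray with a set concrete coaster in it (loose, 0.22 kg). Axes: x along the 130 mm, y the 90 mm, z out of its open mouth. At the start it lies on the panel mouth up, axes parallel to the seat's, a 90 mm edge on the ledge, its upper end overhanging the panel by 60 mm.
- board_center (a point): Centre of the flat wooden board, 130 x 90 x 8 mm (loose, 0.1 kg), lying on the mould's mouth, edges in line; a 3 mm step on its underside fits loosely inside the rim. Axes as the mould's, z away from the step. The stack is 24 mm thick, the two centres 12 mm apart. Gripped firmly through its thickness at the overhanging end it can be lifted and turned as one.
Not all that is in view belongs to the job. Of the things like the part that bears board_center, leave any that is turquoise; of the rest the larger one is meant. Of the things like the part that bears mould_center, leave any that is pink; of the rest the smaller one is meant.

How it is judged:
By the outcome, as a careful person would: the job done as asked, in the order asked, and still so for the second after the job is handed in, with the robot touching nothing.
It also fails if it takes over 45 s, if anything falls off the work surface, if the arm or the gripper's body presses on something with over 40 N, if the wrist force passes 120 N, or if a joint passes its speed limit or range.

## Working session

There is one attempt and no reset: what is moved stays moved. The work goes in short steps, Python scripts to look and compute and a shell command to move; the robot and the scene stay as the last step left them, time stands still between calls to the robot, and variables do not carry over. Pictures are saved under pics/ and viewed, about 8 in all and at most 12, crops included, and the job is handed in when it is done.

```bash
mkdir -p pics; ls
python3 - <<'E'
from bench import status, imaging
import cv2,numpy as np
s=status.sense();print(s)
for n in("scene","side"):
    im=imaging.get_image(n);cv2.imwrite(f"pics/{n}0.png",im)
    c=imaging.get_calibration(n);print(n,c)
E
```

```text
pics
{'time_s': 0.0, 'q': array([ 1.12901879e+00,  2.60668917e-01, -1.39391412e-01,  1.17271740e+00,
       -2.40410572e-05,  1.57079082e+00]), 'qvel': array([ 0.0010658 , -0.00062167, -0.00071078, -0.00027451,  0.0006307 ,
        0.00082759]), 'effort': array([-4.48926739e-04, -4.05679321e+01,  2.53924119e+01,  1.88658811e-02,
        3.46299544e-05,  6.70338579e-06]), 'position': array([224.17888862, 473.97998965, 241.46436676]), 'eef_rot': array([-6.88214387e-01, -3.06486149e+00,  3.04462497e-03]), 'ft_force': array([0.21726778, 0.47554766, 0.38646175]), 'moment': array([-0.00780081,  0.01915063, -0.02394133]), 'gripper_width': 85.51508374804125}
scene {'mtx': array([[368.25874841,   0.        , 318.98467741],
       [  0.        , 368.25874841, 199.37171084],
       [  0.        ,   0.        ,   1.        ]]), 'R': array([[ 0.55686229,  0.83042137,  0.01745658],
       [ 0.51383699, -0.32790312, -0.79274908],
       [-0.65259171,  0.4504219 , -0.6092981 ]]), 't': array([-366.98631305, -203.98411656, 1087.89909805])}
side {'mtx': array([[465.14690519,   0.        , 328.78569989],
       [  0.        , 465.14690519, 200.39921589],
       [  0.        ,   0.        ,   1.        ]]), 'R': array([[ 0.87713795, -0.48006142, -0.01304023],
       [-0.23418988, -0.40387533, -0.88433015],
       [ 0.41926617,  0.77873342, -0.46667991]]), 't': array([-507.11771555,  234.63406206,  615.86753714])}
```

View pics/scene0.png

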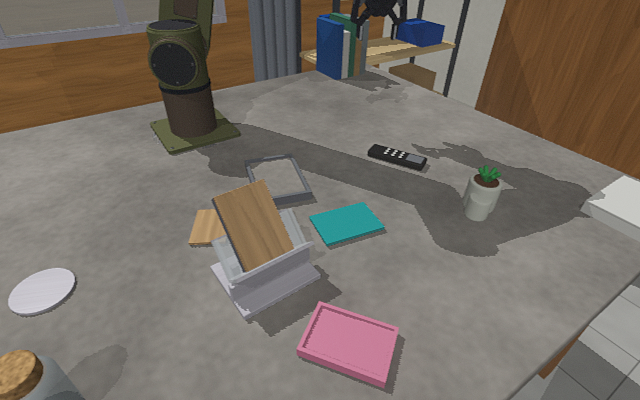

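View pics/side0.png

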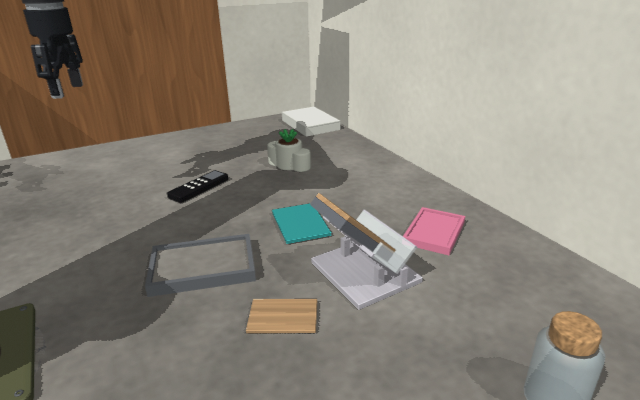

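Candidates for the board: brown board in the tray (scene 255,225), small brown board (205,227), turquoise (347,222). Candidates for the mould: grey one under the board in the tray (side 355,225), larger grey frame (278,180), pink (350,343). By the description I choose the stack in the tray. The next crop checks that.

Run:
```python
import cv2,numpy as np
a=cv2.imread("pics/scene0.png")[170:320,180:330];b=cv2.imread("pics/side0.png")[185:310,300:430]
f=lambda x:cv2.copyMakeBorder(cv2.resize(x,(400,int(x.shape[0]*400/x.shape[1])),interpolation=cv2.INTER_CUBIC),0,400-int(x.shape[0]*400/x.shape[1]),0,0,cv2.BORDER_CONSTANT)
cv2.imwrite("pics/c1.png",np.hstack([f(a),f(b)]))
```

```text
(no output)
```

View pics/c1.png

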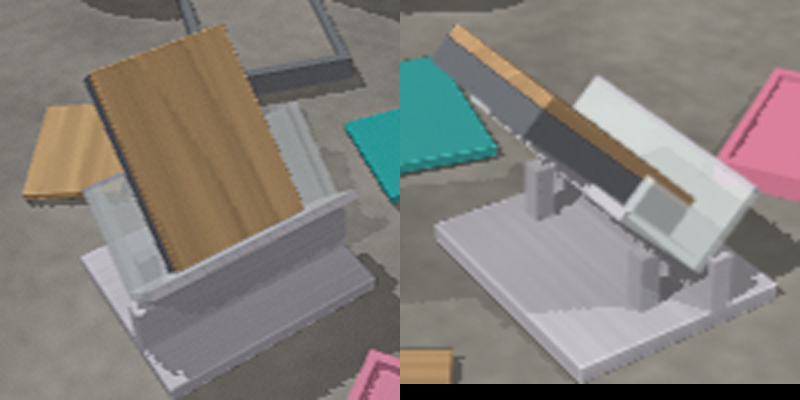

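```bash
cat > h.py <<'E'
import numpy as np,cv2
from scipy.spatial.transform import Rotation as Ro
from bench import status, imaging
def ray(n,p,z):
    c=imaging.get_calibration(n);d=c["R"].T@np.linalg.inv(c["mtx"])@[p[0],p[1],1];o=-c["R"].T@c["t"]
    return o+d*(z-o[2])/d[2]
def proj(n,X):
    c=imaging.get_calibration(n);q=(c["R"]@np.array(X,float).T).T+c["t"];q=q@c["mtx"].T;return q[:,:2]/q[:,2:]
E
python3 - <<'E'
from h import *
np.set_printoptions(precision=2,suppress=True)
for n in("scene","side"):
    c=imaging.get_calibration(n);print(n,-c["R"].T@c["t"])
for p in[(210.8,266.8),(246,313.5),(320,275)]:print("sc",ray("scene",p,12))
for p in[(311.4,259.8),(359.1,305.9),(421.9,278.6)]:print("si",ray("side",p,12))
c=imaging.get_calibration("scene")
# UL,UR,LR,LL: seat x down slope, y along the ledge; z out
img=np.array([(213,198.9),(263.3,180.1),(293.3,248),(244.5,272)])
obj=np.array([(-65,-45,0),(-65,45,0),(65,45,0),(65,-45,0)],float)
ok,rv,tv,er=cv2.solvePnPGeneric(obj,img,c["mtx"],None,flags=cv2.SOLVEPNP_IPPE)
for r,t,e in zip(rv,tv,er):
    R=c["R"].T@cv2.Rodrigues(r)[0];T=c["R"].T@(t[:,0]-c["t"]);print(R,T,e)
E
```

```text
scene [1019.13 -252.15  507.55]
side [ 241.55 -628.28  488.29]
sc [ 548.03 -156.62   12.  ]
sc [ 670.62 -145.8    12.  ]
sc [668.97  -4.79  12.  ]
si [534.81 -15.48  12.  ]
si [ 543.33 -160.73   12.  ]
si [ 669.68 -154.48   12.  ]
[[ 0.71  0.12  0.69]
 [ 0.02  0.98 -0.19]
 [-0.7   0.15  0.69]] [573.6  -76.96  92.85] [0.42]
[[ 0.66  0.25  0.71]
 [ 0.04  0.93 -0.36]
 [-0.75  0.27  0.61]] [574.09 -77.62  92.68] [0.79]
```

Run:
```python
from h import *
np.set_printoptions(precision=2,suppress=True)
print(ray("scene",(213,198.9),153.9),ray("scene",(263.3,180.1),153.9),ray("side",(317.9,193.1),153.9))
# stack lower face (mould base) upper-end near corner
print(ray("side",(311,205.5),136.9))
```

```text
[ 550.03 -129.99  153.9 ] [545.68 -40.12 153.9 ] [538.93 -39.81 153.9 ]
[524.48 -42.97 136.9 ]
```

```bash
cat >> h.py <<'E'
np.set_printoptions(precision=3,suppress=True)
def seatR(yaw):
    c,s=np.cos(yaw),np.sin(yaw);k=.5**.5
    return np.array([[c*k,s*k,-k],[-s,c,0],[c*k,s*k,k]]).T   # columns x,y,z
def to(seat,yaw,p,flip=False):
    "dp (m), rotation to bring TCP to seat coords p with tool z=seat x"
    S=seatR(yaw);T=S[:,[1,2,0]]@np.diag([-1,-1,1] if flip else [1,1,1])
    s=status.sense();P=np.array(seat)+S@np.array(p,float)
    print("t",s["time_s"],"dp",(P-s["position"])/1e3,"rot",(Ro.from_matrix(T)*Ro.from_rotvec(s["eef_rot"]).inv()).as_rotvec(),"w",s["gripper_width"],"f",s["ft_force"])
E
python3 -c "
from h import *
to((620.5,-81.5,45),np.radians(2.8),(-232,0,12))"
```

```text
t 0.1 dp [ 0.241 -0.563 -0.024] rot [ 0.458 -0.686 -1.022] w 85.4702753572024 f [0.399 0.33  0.185]
```

```bash
python3 -m pendant '[{"dp":[0.02,-0.04,0.01],"rotation":[0.04,-0.06,-0.09],"gripper":0.65},{"dp":[0.05,-0.09,0.03],"rotation":[0.08,-0.12,-0.18],"gripper":0.65},{"dp":[0.08,-0.14,0.03],"rotation":[0.13,-0.19,-0.28],"gripper":0.65},{"dp":[0.11,-0.19,0.03],"rotation":[0.17,-0.26,-0.38],"gripper":0.65},{"dp":[0.14,-0.24,0.03],"rotation":[0.22,-0.32,-0.48],"gripper":0.65},{"dp":[0.16,-0.29,0.03],"rotation":[0.26,-0.38,-0.57],"gripper":0.65},{"dp":[0.18,-0.34,0.02],"rotation":[0.3,-0.44,-0.66],"gripper":0.65},{"dp":[0.2,-0.39,0.02],"rotation":[0.34,-0.5,-0.75],"gripper":0.65},{"dp":[0.21,-0.43,0.01],"rotation":[0.38,-0.56,-0.84],"gripper":0.65},{"dp":[0.22,-0.47,0],"rotation":[0.42,-0.62,-0.93],"gripper":0.65}]' 110; python3 -c "
from h import *
to((620.5,-81.5,45),np.radians(2.8),(-232,0,12))"
```

```text
time_s: 1.1
position: [435.9, 32.7, 249.1]
eef_rot: [1.664, 1.938, 0.706]
ft_force: [1.1, -0.1, -0.8]
gripper_width: 70.6
t 1.1 dp [ 0.029 -0.122 -0.032] rot [ 0.036 -0.057 -0.091] w 70.55421263208916 f [ 1.082 -0.129 -0.751]
```

```bash
python3 -m pendant '[{"dp":[0.01,-0.04,-0.01],"rotation":[0.02,-0.03,-0.04],"gripper":0.65},{"dp":[0.02,-0.085,-0.02],"rotation":[0.036,-0.057,-0.091],"gripper":0.65},{"dp":[0.029,-0.12,-0.03],"rotation":[0.036,-0.057,-0.091],"gripper":0.65},{"dp":[0.029,-0.12,-0.03],"rotation":[0.036,-0.057,-0.091],"gripper":0.65},{"dp":[0.029,-0.12,-0.03],"rotation":[0.036,-0.057,-0.091],"gripper":0.65}]'
python3 - <<'E'
from h import *
S0=((620.5,-81.5,45),np.radians(2.8))
to(*S0,(-232,0,12)); print(status.sense()["q"])
w=imaging.get_image("wrist");c=imaging.get_calibration("wrist");np.savez("w.npz",R=c["R"],t=c["t"],K=c["mtx"])
s=imaging.get_image("side")
# predicted stack top/bottom corners at upper end
S=seatR(S0[1])
P=[np.array(S0[0])+S@p for p in [(-130,-45,24),(-130,45,24),(-130,-45,0),(-130,45,0),(0,-45,24),(0,45,24)]]
for n,im in(("wrist",w),("side",s)):
    for u in proj(n,P): cv2.drawMarker(im,tuple(int(round(v)) for v in u) if abs(u).max()<5000 else (0,0),(0,0,255),0,8,1)
    print(n,proj(n,P).tolist())
cv2.imwrite("pics/w1.png",np.vstack([w[:, :],cv2.resize(s[100:330,180:548],(640,400))])[:,:].copy() if 0 else w)
cv2.imwrite("pics/s1.png",cv2.resize(s[120:320,200:460],(780,600)))
E
```

```text
time_s: 1.6
position: [464.0, -86.5, 217.3]
eef_rot: [1.728, 1.813, 0.744]
ft_force: [-0.3, -0.7, 0.1]
gripper_width: 70.4
t 1.6 dp [ 0.001 -0.003  0.   ] rot [-0.    -0.007  0.   ] w 70.36493543362171 f [-0.343 -0.66   0.084]
[-0.375 -0.212 -1.046  0.005  0.293  1.261]
wrist [[340.72216107748034, 268.01716137341043], [342.82526674687944, 146.46930793603508], [308.5070949285876, 267.8933771389221], [307.2746490046313, 146.37037518463757], [335.5241139317154, 214.74058017966556], [336.5442552320507, 131.90515070473373]]
side [[352.2095149220693, 216.164683892307], [320.52712990794095, 192.55742657659866], [342.3497023424177, 229.5165588385672], [311.5817277669204, 204.68607786516517], [398.4607066548138, 250.0066742053108], [366.2175424997888, 226.03282841150298]]
```

View pics/w1.png

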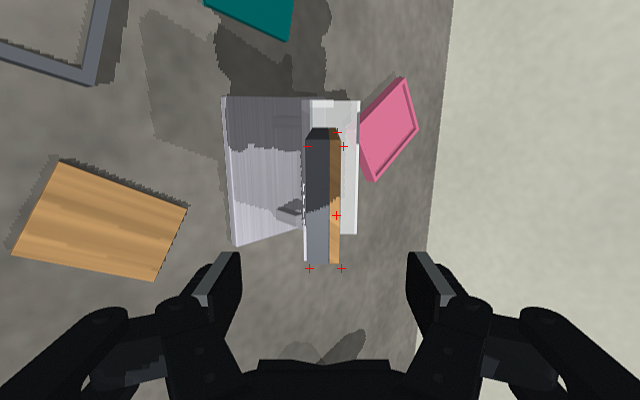

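View pics/s1.png

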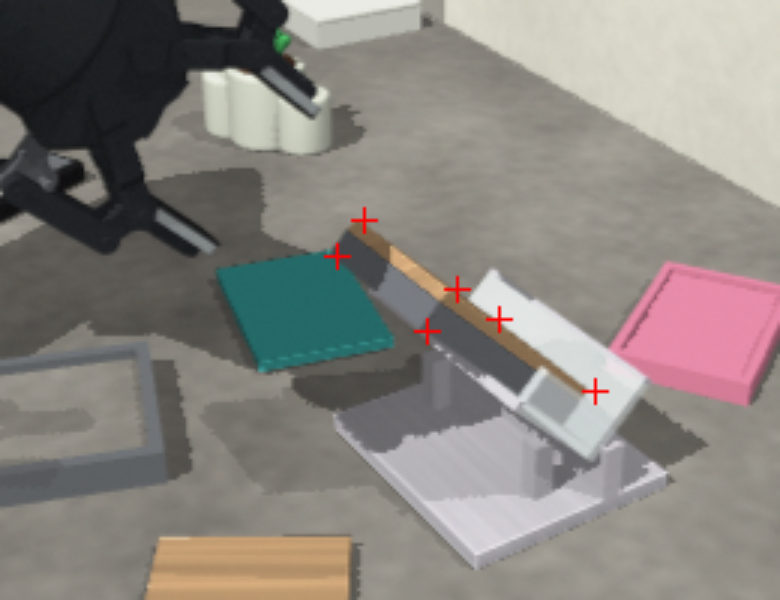

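Run:
```python
from h import *
def tri(obs):
    A=[];b=[]
    for c,p in obs:
        d=c["R"].T@np.linalg.inv(c["mtx"])@[*p,1];d/=np.linalg.norm(d);o=-c["R"].T@c["t"];M=np.eye(3)-np.outer(d,d);A.append(M);b.append(M@o)
    X=np.linalg.solve(sum(A),sum(b));return X,[np.linalg.norm(M@X-q) for M,q in zip(A,b)]
C={n:imaging.get_calibration(n) for n in("scene","side","wrist")}
sc,si,w=(C[n] for n in C)
print("UR all",tri([(sc,(263.3,180.1)),(si,(317.3,196)),(w,(343,139))]))
print("UR sc+si",tri([(sc,(263.3,180.1)),(si,(317.3,196))]))
print("UR sc+w",tri([(sc,(263.3,180.1)),(w,(343,139))]))
print("UL sc+w",tri([(sc,(213,198.9)),(w,(341,263))]))
S=seatR(np.radians(2.8));print("pred",[np.array((620.5,-81.5,45))+S@p for p in[(-130,45,24),(-130,-45,24)]])
im=cv2.imread("pics/w1.png");print(im[180,296:350:2].tolist());print(im[245,296:350:2].tolist())
```

```text
UR all (array([541.259, -36.85 , 150.373]), [np.float64(1.177756975272913), np.float64(3.6280630035627053), np.float64(4.2416380311986135)])
UR sc+si (array([538.693, -37.234, 148.142]), [np.float64(0.5506527604266215), np.float64(0.5506527604266637)])
UR sc+w (array([543.789, -37.178, 152.519]), [np.float64(1.9734762713974519), np.float64(1.9734762713974685)])
UL sc+w (array([ 549.118, -128.368,  152.585]), [np.float64(1.3726970743704152), np.float64(1.3726970743703808)])
pred [array([543.438, -40.215, 153.894]), array([ 547.834, -130.108,  153.894])]
[[161, 154, 155], [154, 148, 148], [150, 143, 146], [94, 89, 90], [112, 107, 108], [65, 61, 58], [71, 67, 63], [70, 66, 63], [69, 65, 63], [70, 66, 63], [71, 66, 63], [70, 65, 64], [68, 64, 62], [69, 65, 63], [70, 66, 63], [70, 66, 63], [71, 65, 61], [54, 84, 108], [54, 83, 106], [57, 86, 110], [59, 88, 113], [57, 88, 114], [93, 112, 127], [195, 196, 194], [191, 192, 191], [204, 206, 205], [203, 204, 204]]
[[120, 126, 129], [120, 128, 130], [123, 130, 133], [117, 126, 130], [235, 224, 226], [186, 176, 175], [130, 123, 119], [131, 125, 121], [132, 125, 121], [132, 125, 120], [132, 125, 121], [132, 125, 120], [131, 126, 121], [133, 126, 122], [132, 126, 121], [135, 128, 123], [112, 105, 103], [103, 157, 201], [99, 151, 192], [97, 148, 189], [99, 150, 191], [99, 153, 197], [111, 111, 108], [113, 120, 121], [116, 123, 127], [115, 122, 124], [113, 120, 123]]
```

```bash
python3 -c "
from h import *
to((620.5,-79,45),np.radians(2.8),(-92,0,11))"
```

```text
t 1.7 dp [ 0.099  0.003 -0.1  ] rot [ 0.    -0.006 -0.004] w 70.40581975802557 f [ 0.116  0.26  -0.129]
```

```bash
python3 -m pendant '[{"dp":[0.015,0.003,-0.016],"rotation":[0,-0.006,-0.004],"gripper":0.65},{"dp":[0.03,0.003,-0.031],"rotation":[0,-0.006,-0.004],"gripper":0.65},{"dp":[0.045,0.003,-0.046],"rotation":[0,-0.006,-0.004],"gripper":0.65},{"dp":[0.06,0.003,-0.061],"rotation":[0,-0.006,-0.004],"gripper":0.65},{"dp":[0.075,0.003,-0.076],"rotation":[0,-0.006,-0.004],"gripper":0.65},{"dp":[0.088,0.003,-0.089],"rotation":[0,-0.006,-0.004],"gripper":0.65},{"dp":[0.099,0.003,-0.1],"rotation":[0,-0.006,-0.004],"gripper":0.65},{"dp":[0.099,0.003,-0.1],"rotation":[0,-0.006,-0.004],"gripper":0.65},{"dp":[0.099,0.003,-0.1],"rotation":[0,-0.006,-0.004],"gripper":0.65}]'
python3 - <<'E'
from h import *
to((620.5,-79,45),np.radians(2.8),(-92,0,11))
w=imaging.get_image("wrist");s=imaging.get_image("side")
S=seatR(np.radians(2.8))
cv2.imwrite("pics/w2.png",np.hstack([cv2.resize(w[100:400,170:470],(400,400)),cv2.resize(s[150:300,280:430],(400,400),interpolation=cv2.INTER_CUBIC)]))
E
```

```text
time_s: 2.6
position: [563.6, -80.6, 118.3]
eef_rot: [1.72, 1.81, 0.75]
ft_force: [-0.8, 0.2, -0.3]
gripper_width: 70.4
t 2.6 dp [-0.    -0.001 -0.001] rot [ 0.     0.    -0.002] w 70.37683652188342 f [-0.802  0.167 -0.342]
```

View pics/w2.png

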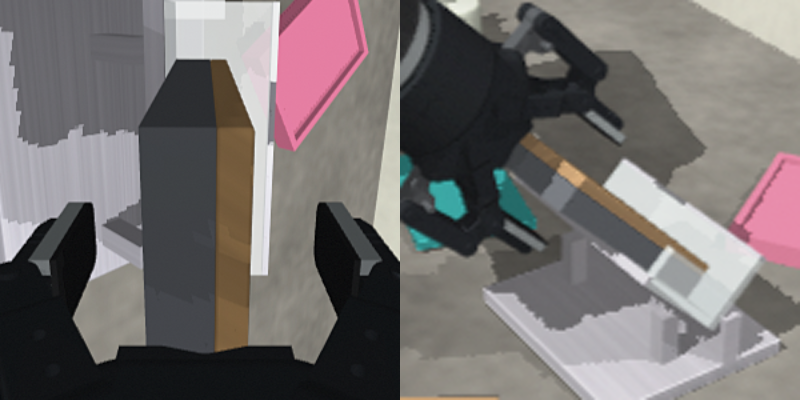

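Wrist view shows the stack between the open fingers (finger faces at crop x 97 and 315, stack 143–250); the side view shows the lower finger short of the panel and clear. Closing.

```bash
python3 -m pendant '[{"dp":[-0.001,-0.001,-0.001],"rotation":[0,0,0],"gripper":0.3},{"dp":[-0.001,-0.001,-0.001],"rotation":[0,0,0],"gripper":0},{"dp":[-0.001,-0.001,-0.001],"rotation":[0,0,0],"gripper":-0.2},{"dp":[-0.001,-0.001,-0.001],"rotation":[0,0,0],"gripper":-0.4},{"dp":[-0.001,-0.001,-0.001],"rotation":[0,0,0],"gripper":-1},{"dp":[-0.001,-0.001,-0.001],"rotation":[0,0,0],"gripper":-1},{"dp":[-0.001,-0.001,-0.001],"rotation":[0,0,0],"gripper":-1},{"dp":[-0.001,-0.001,-0.001],"rotation":[0,0,0],"gripper":-1}]' 110;  python3 -m pendant '[{"dp":[0,0,0],"rotation":[0,0,0],"gripper":-1},{"dp":[0,0,0],"rotation":[0,0,0],"gripper":-1},{"dp":[0,0,0],"rotation":[0,0,0],"gripper":-1}]' 110
```

```text
time_s: 3.5
position: [562.3, -83.8, 117.4]
eef_rot: [1.723, 1.806, 0.748]
ft_force: [-4.6, 0.3, 4.7]
gripper_width: 22.9
time_s: 3.8
position: [562.2, -83.8, 117.4]
eef_rot: [1.723, 1.806, 0.748]
ft_force: [-5.0, -1.0, 5.0]
gripper_width: 22.9
```

```bash
python3 -m pendant '[{"dp":[0,0,0.004],"rotation":[0,0,0],"gripper":-1},{"dp":[0,0,0.012],"rotation":[0,0,0],"gripper":-1},{"dp":[0,0,0.025],"rotation":[0,0,0],"gripper":-1},{"dp":[0,0,0.04],"rotation":[0,0,0],"gripper":-1},{"dp":[0,0,0.06],"rotation":[0,0,0],"gripper":-1},{"dp":[0,0,0.08],"rotation":[0,0,0],"gripper":-1},{"dp":[0,0,0.1],"rotation":[0,0,0],"gripper":-1},{"dp":[0,0,0.12],"rotation":[0,0,0],"gripper":-1},{"dp":[0,0,0.14],"rotation":[0,0,0],"gripper":-1},{"dp":[0,0,0.15],"rotation":[0,0,0],"gripper":-1}]' 110
python3 - <<'E'
from h import *
s=status.sense();print(s["q"],s["moment"],s["gripper_width"])
E
```

```text
time_s: 4.8
position: [562.3, -83.6, 268.3]
eef_rot: [1.722, 1.807, 0.748]
ft_force: [0.8, 0.2, -3.6]
gripper_width: 22.7
[-0.266 -0.102 -0.819  0.092  0.219  1.345] [-0.094  1.115 -0.033] 22.745600669178135
```

```bash
python3 -m pendant '[{"dp":[0,0,0],"rotation":[-0.04,-0.002,0.04],"gripper":-1},{"dp":[0,0,0],"rotation":[-0.1,-0.005,0.1],"gripper":-1},{"dp":[0,0,0],"rotation":[-0.18,-0.009,0.18],"gripper":-1},{"dp":[0,0,0],"rotation":[-0.26,-0.013,0.26],"gripper":-1},{"dp":[0,0,0],"rotation":[-0.34,-0.016,0.34],"gripper":-1},{"dp":[0,0,0],"rotation":[-0.42,-0.02,0.42],"gripper":-1},{"dp":[0,0,0],"rotation":[-0.5,-0.024,0.5],"gripper":-1},{"dp":[0,0,0],"rotation":[-0.58,-0.028,0.58],"gripper":-1},{"dp":[0,0,0],"rotation":[-0.66,-0.032,0.66],"gripper":-1},{"dp":[0,0,0],"rotation":[-0.74,-0.036,0.74],"gripper":-1}]' 110
python3 - <<'E'
from h import *
to((620.5,-79,45),np.radians(2.8),(-92,0,11),True)
s=status.sense();print(s["q"],s["moment"],s["gripper_width"])
E
```

```text
time_s: 5.8
position: [561.0, -83.2, 265.1]
eef_rot: [0.555, 2.31, 0.275]
ft_force: [-0.3, -0.1, -3.9]
gripper_width: 22.5
t 5.8 dp [ 0.002  0.001 -0.147] rot [-1.475 -0.074  1.481] w 22.527883553332536 f [-0.259 -0.064 -3.86 ]
[-0.267 -0.1   -0.824  0.089  0.221  0.293] [-0.034  1.199  0.037] 22.527883553332536
```

```bash
python3 -m pendant '[{"dp":[0,0,0],"rotation":[-0.08,-0.004,0.08],"gripper":-1},{"dp":[0,0,0],"rotation":[-0.16,-0.008,0.16],"gripper":-1},{"dp":[0,0,0],"rotation":[-0.24,-0.012,0.24],"gripper":-1},{"dp":[0,0,0],"rotation":[-0.32,-0.016,0.32],"gripper":-1},{"dp":[0,0,0],"rotation":[-0.4,-0.02,0.4],"gripper":-1},{"dp":[0,0,0],"rotation":[-0.48,-0.024,0.48],"gripper":-1},{"dp":[0,0,0],"rotation":[-0.56,-0.028,0.56],"gripper":-1},{"dp":[0,0,0],"rotation":[-0.64,-0.032,0.64],"gripper":-1},{"dp":[0,0,0],"rotation":[-0.72,-0.036,0.72],"gripper":-1},{"dp":[0,0,0],"rotation":[-0.8,-0.04,0.8],"gripper":-1}]' 110
python3 - <<'E'
from h import *
to((620.5,-79,45),np.radians(2.8),(-92,0,11),True)
s=status.sense();print(s["q"],s["moment"],s["gripper_width"])
E
```

```text
time_s: 6.8
position: [561.0, -83.2, 265.1]
eef_rot: [-0.771, 2.246, -0.27]
ft_force: [0.5, 0.3, -4.2]
gripper_width: 22.7
t 6.8 dp [ 0.002  0.001 -0.147] rot [-0.678 -0.036  0.678] w 22.654391551745938 f [ 0.453  0.283 -4.217]
[-0.269 -0.099 -0.824  0.089  0.224 -0.841] [-0.087  1.194  0.009] 22.654391551745938
```

```bash
python3 -m pendant '[{"dp":[0,0,0],"rotation":[-0.08,-0.004,0.08],"gripper":-1},{"dp":[0,0,0],"rotation":[-0.16,-0.008,0.16],"gripper":-1},{"dp":[0,0,0],"rotation":[-0.24,-0.012,0.24],"gripper":-1},{"dp":[0,0,0],"rotation":[-0.32,-0.016,0.32],"gripper":-1},{"dp":[0,0,0],"rotation":[-0.4,-0.02,0.4],"gripper":-1},{"dp":[0,0,0],"rotation":[-0.48,-0.024,0.48],"gripper":-1},{"dp":[0,0,0],"rotation":[-0.56,-0.028,0.56],"gripper":-1},{"dp":[0,0,0],"rotation":[-0.63,-0.034,0.63],"gripper":-1},{"dp":[0,0,0],"rotation":[-0.677,-0.036,0.677],"gripper":-1},{"dp":[0,0,0],"rotation":[-0.677,-0.036,0.677],"gripper":-1}]' 110
python3 - <<'E'
from h import *
to((620.5,-79,45),np.radians(2.8),(-92,0,11),True)
s=status.sense();print(s["q"],s["moment"],s["gripper_width"])
w=imaging.get_image("wrist");s=imaging.get_image("side")
cv2.imwrite("pics/w3.png",np.hstack([cv2.resize(w[100:400,170:470],(400,400)),cv2.resize(s[70:270,240:440],(400,400),interpolation=cv2.INTER_CUBIC)]))
E
```

```text
time_s: 7.8
position: [561.2, -83.3, 265.3]
eef_rot: [-1.792, 1.713, -0.701]
ft_force: [-0.4, -0.3, -3.0]
gripper_width: 22.4
t 7.8 dp [ 0.002  0.001 -0.148] rot [-0.007 -0.001  0.001] w 22.37375297574129 f [-0.411 -0.344 -3.038]
[-0.271 -0.099 -0.824  0.089  0.228 -1.795] [-0.076  1.191  0.029] 22.37375297574129
```

View pics/w3.png

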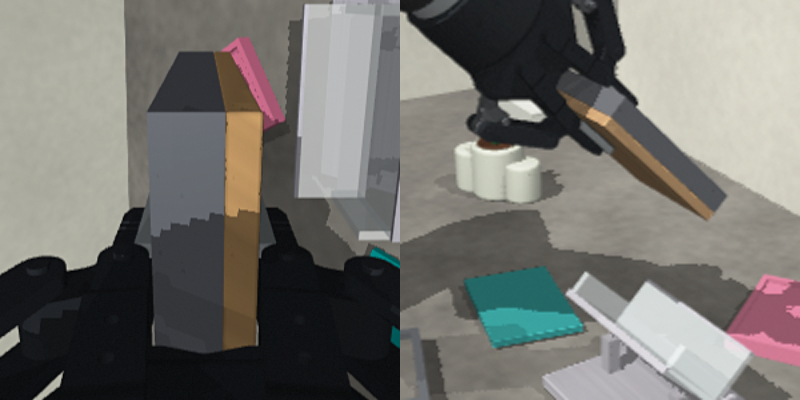

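```bash
python3 -m pendant '[{"dp":[0.0005,0.001,-0.01],"rotation":[-0.007,-0.001,0.001],"gripper":-1},{"dp":[0.001,0.002,-0.025],"rotation":[-0.007,-0.001,0.001],"gripper":-1},{"dp":[0.001,0.003,-0.045],"rotation":[-0.007,-0.001,0.001],"gripper":-1},{"dp":[0.001,0.003,-0.065],"rotation":[-0.007,-0.001,0.001],"gripper":-1},{"dp":[0.001,0.003,-0.085],"rotation":[-0.007,-0.001,0.001],"gripper":-1},{"dp":[0.001,0.003,-0.105],"rotation":[-0.007,-0.001,0.001],"gripper":-1},{"dp":[0.001,0.003,-0.12],"rotation":[-0.007,-0.001,0.001],"gripper":-1},{"dp":[0.001,0.003,-0.13],"rotation":[-0.007,-0.001,0.001],"gripper":-1},{"dp":[0.001,0.003,-0.137],"rotation":[-0.007,-0.001,0.001],"gripper":-1},{"dp":[0.001,0.003,-0.137],"rotation":[-0.007,-0.001,0.001],"gripper":-1}]' 110
python3 - <<'E'
from h import *
to((620.5,-79,45),np.radians(2.8),(-92,0,11),True)
print(status.sense()["moment"])
E
python3 -m pendant '[{"dp":[0,0,-0.002],"rotation":[0,0,0],"gripper":-1},{"dp":[0,0,-0.004],"rotation":[0,0,0],"gripper":-1},{"dp":[0,0,-0.004],"rotation":[0,0,0],"gripper":-1}]' 110
python3 - <<'E'
from h import *
to((620.5,-79,45),np.radians(2.8),(-92,0,11),True)
s=status.sense();print(s["position"],s["moment"])
s=imaging.get_image("side");w=imaging.get_image("scene")
cv2.imwrite("pics/p4.png",np.hstack([cv2.resize(w[150:310,170:330],(400,400),interpolation=cv2.INTER_CUBIC),cv2.resize(s[160:300,290:430],(400,400),interpolation=cv2.INTER_CUBIC)]))
E
```

```text
time_s: 8.9
position: [563.0, -80.3, 128.8]
eef_rot: [-1.796, 1.711, -0.709]
ft_force: [-0.2, 0.0, -3.3]
gripper_width: 22.6
t 8.9 dp [ 0.    -0.001 -0.011] rot [0.    0.001 0.   ] w 22.59656077001231 f [-0.248  0.033 -3.308]
[-0.065  1.259 -0.004]
time_s: 9.2
position: [564.0, -80.6, 126.7]
eef_rot: [-1.794, 1.708, -0.713]
ft_force: [0.3, 0.4, -2.7]
gripper_width: 23.3
t 9.2 dp [-0.001 -0.001 -0.009] rot [ 0.001  0.005 -0.   ] w 23.298787098023976 f [ 0.31   0.375 -2.702]
[564.04  -80.624 126.732] [-0.067  1.231  0.019]
```

View pics/p4.png

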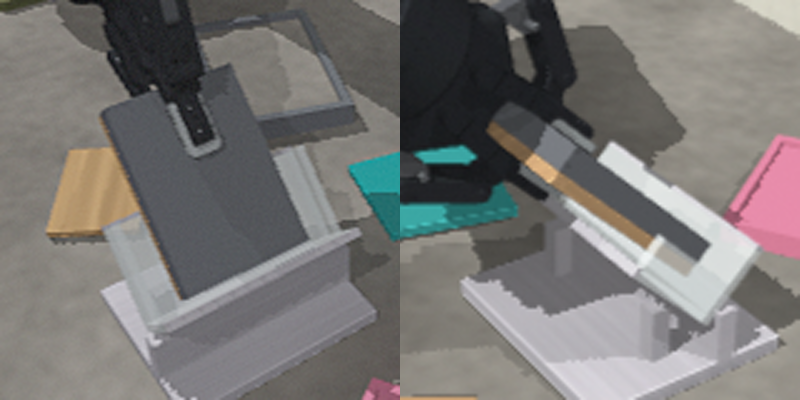

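The turned stack is between the cheeks, parallel to the panel, with no contact yet. I go on lowering.

```bash
for i in 1; do python3 -m pendant '[{"dp":[0,0,-0.002],"rotation":[0,0,0],"gripper":-1},{"dp":[0,0,-0.004],"rotation":[0,0,0],"gripper":-1},{"dp":[0,0,-0.004],"rotation":[0,0,0],"gripper":-1}]' 110; done; python3 -c "
from h import *
print(status.sense()['moment'])"; python3 -m pendant '[{"dp":[0,0,-0.001],"rotation":[0,0,0],"gripper":-1},{"dp":[0,0,-0.002],"rotation":[0,0,0],"gripper":-1},{"dp":[0,0,-0.002],"rotation":[0,0,0],"gripper":-1}]' 110; python3 -c "
from h import *
print(status.sense()['moment'])"
```

```text
time_s: 9.6
position: [563.5, -80.5, 121.8]
eef_rot: [-1.795, 1.709, -0.712]
ft_force: [-0.9, -0.8, -3.2]
gripper_width: 22.4
[-0.063  1.207 -0.016]
time_s: 9.9
position: [563.6, -80.5, 120.0]
eef_rot: [-1.795, 1.708, -0.712]
ft_force: [-0.3, 0.1, -2.9]
gripper_width: 22.3
[-0.075  1.238 -0.026]
```

```bash
python3 -m pendant '[{"dp":[0,0,-0.001],"rotation":[0,0,0],"gripper":-1},{"dp":[0,0,-0.0015],"rotation":[0,0,0],"gripper":-1},{"dp":[0,0,-0.0015],"rotation":[0,0,0],"gripper":-1}]' 110; python3 -c "
from h import *
print(status.sense()['moment'])"; python3 -m pendant '[{"dp":[0,0,-0.001],"rotation":[0,0,0],"gripper":-1},{"dp":[0,0,-0.0015],"rotation":[0,0,0],"gripper":-1},{"dp":[0,0,-0.0015],"rotation":[0,0,0],"gripper":-1}]' 110; python3 -c "
from h import *
print(status.sense()['moment'])"
```

```text
time_s: 10.2
position: [563.8, -80.6, 119.2]
eef_rot: [-1.794, 1.707, -0.713]
ft_force: [-3.6, 0.1, 0.9]
gripper_width: 22.7
[0.012 1.014 0.015]
time_s: 10.5
position: [563.7, -80.5, 119.0]
eef_rot: [-1.793, 1.706, -0.716]
ft_force: [-15.2, -0.6, 14.6]
gripper_width: 22.7
[0.09  0.734 0.082]
```

```bash
python3 -m pendant '[{"dp":[-0.0007,0,0],"rotation":[0,0,0],"gripper":-1},{"dp":[-0.0014,0,0],"rotation":[0,0,0],"gripper":-1},{"dp":[-0.0014,0,0],"rotation":[0,0,0],"gripper":-1}]' 110; python3 -c "
from h import *
print(status.sense()['moment'])"; python3 -m pendant '[{"dp":[-0.0004,0,-0.0004],"rotation":[0,0,0],"gripper":-1},{"dp":[-0.0007,0,-0.0007],"rotation":[0,0,0],"gripper":-1},{"dp":[-0.0007,0,-0.0007],"rotation":[0,0,0],"gripper":-1}]' 110; python3 -c "
from h import *
print(status.sense()['moment'])"
```

```text
time_s: 10.8
position: [563.1, -80.7, 118.5]
eef_rot: [-1.794, 1.706, -0.715]
ft_force: [-7.6, 0.2, 6.9]
gripper_width: 22.8
[0.026 0.535 0.009]
time_s: 11.1
position: [563.0, -80.7, 118.4]
eef_rot: [-1.793, 1.705, -0.716]
ft_force: [-6.8, 0.5, 8.4]
gripper_width: 23.2
[0.085 0.301 0.074]
```

```bash
python3 -m pendant '[{"dp":[0,0,0],"rotation":[0,0,0],"gripper":-0.42},{"dp":[0,0,0],"rotation":[0,0,0],"gripper":-0.38},{"dp":[0,0,0],"rotation":[0,0,0],"gripper":-0.3},{"dp":[0,0,0],"rotation":[0,0,0],"gripper":-0.2},{"dp":[0,0,0],"rotation":[0,0,0],"gripper":0},{"dp":[0,0,0],"rotation":[0,0,0],"gripper":0.2},{"dp":[0,0,0],"rotation":[0,0,0],"gripper":0.4},{"dp":[0,0,0],"rotation":[0,0,0],"gripper":0.5},{"dp":[0,0,0],"rotation":[0,0,0],"gripper":0.5}]' 20
python3 - <<'E'
from h import *
w=imaging.get_image("wrist");s=imaging.get_image("side")
cv2.imwrite("pics/p5.png",np.hstack([cv2.resize(w[100:400,170:470],(400,400)),cv2.resize(s[160:300,290:430],(400,400),interpolation=cv2.INTER_CUBIC)]))
E
```

```text
time_s: 12.0
position: [561.6, -80.6, 116.6]
eef_rot: [-1.795, 1.708, -0.713]
ft_force: [-0.0, -0.5, -0.2]
gripper_width: 63.9
```

View pics/p5.png

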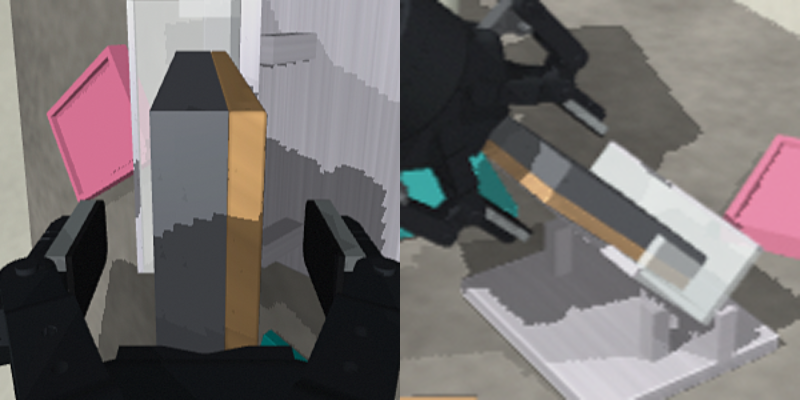

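Fingers are clear on both sides and the stack is lying on the panel. Withdrawing up the slope.

```bash
python3 -m pendant '[{"dp":[-0.01,-0.0005,0.01],"rotation":[0,0,0],"gripper":0.5},{"dp":[-0.022,-0.001,0.022],"rotation":[0,0,0],"gripper":0.5},{"dp":[-0.035,-0.002,0.035],"rotation":[0,0,0],"gripper":0.5},{"dp":[-0.05,-0.0025,0.05],"rotation":[0,0,0],"gripper":0.5},{"dp":[-0.065,-0.003,0.065],"rotation":[0,0,0],"gripper":0.5},{"dp":[-0.08,-0.004,0.08],"rotation":[0,0,0],"gripper":0.5},{"dp":[-0.095,-0.005,0.095],"rotation":[0,0,0],"gripper":0.5},{"dp":[-0.11,-0.0055,0.11],"rotation":[0,0,0],"gripper":0.5},{"dp":[-0.12,-0.006,0.12],"rotation":[0,0,0],"gripper":0.5},{"dp":[-0.12,-0.006,0.12],"rotation":[0,0,0],"gripper":0.5}]'
python3 - <<'E'
from h import *
w=imaging.get_image("scene");s=imaging.get_image("side")
cv2.imwrite("pics/p6.png",np.hstack([cv2.resize(w[150:310,170:330],(400,400),interpolation=cv2.INTER_CUBIC),cv2.resize(s[160:300,290:430],(400,400),interpolation=cv2.INTER_CUBIC)]))
E
```

```text
time_s: 13.1
position: [441.5, -86.9, 238.2]
eef_rot: [-1.793, 1.707, -0.717]
ft_force: [0.3, 0.6, 0.2]
gripper_width: 63.9
```

View pics/p6.png

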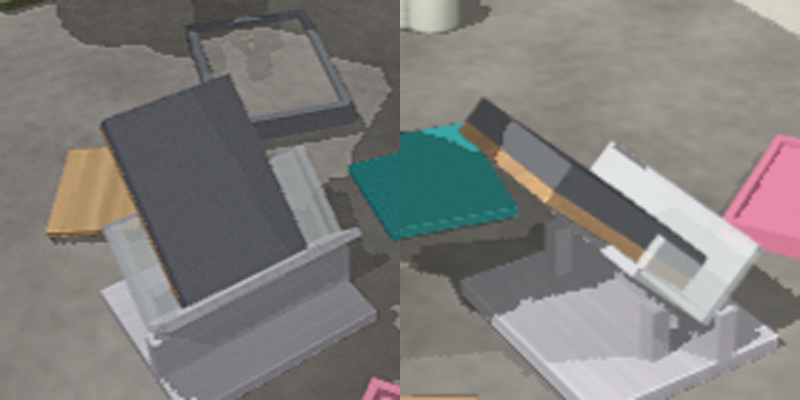

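```bash
python3 -c "
from bench import bot
print(bot.finish_job())"
```

```text
the job is handed in; nothing more can be done
None
```

I took the mould and board out of the tray as one stack, turned it over and put it back with the mould on top and the board underneath. The gripper then let go and moved clear, and I handed the job in at about 13 s on the robot's clock.

- **Grip and turn:** I gripped the overhanging end through its thickness with 110 N, lifted straight up, and rolled the stack 180° about the slope direction. The opening stayed at about 22–23 mm and the wrist moment stayed steady, so the stack did not slip.
- **Placing:** I lowered it until it touched the ledge (about 21 N), eased it onto the panel, and opened the fingers.
- **Last pictures:** The scene and side views after the arm withdrew show the stack flat against the panel and standing on the ledge, edges in line. Its upper corners were within about 2 pixels of where they started. The force reading was about zero.
- **Disagreements:** Early on, the three cameras placed the stack's upper corner up to about 4 mm apart. The opening on the 24 mm stack read about 23 mm. Neither caused trouble.
- **Not checked:** I took no picture after the handing-in, so the one second after it is not confirmed.

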